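Proof-test a torsion spring on the rocker stand

ROBOT

A 6-joint arm with a two-finger parallel gripper is mounted at the origin on the work surface. World frame = base frame: x ahead of the robot, y to its left, z up, the work surface at z = 0. Lengths are in m, angles in rad, forces in N, time in s.
With the tool pointing down it reaches from about 0.35 to 0.85 m from the base axis. Payload 8.1 kg.
Tool frame: the origin (TCP) lies at the very end of the fingers, on their centre line; the grasp point (between the pads) lies robot.hold_point_z behind it (robot.hold_point_z is the distance from the TCP to the grasp point, in m); z points along the fingers, y is the direction in which the jaws open and shut (so a half turn about z gives the same grasp; the last joint's range is limited). The gripper opens to 93 mm and grips with 3 to 60 N. Pads are 15 mm wide; open, the fingers measure 128 mm over their backs; the gripper's body (75 mm by 188 mm) begins 65 mm behind the grasp point.
Start: joints at [1.144, 0.13, 1.488, -0, 1.523, -0.085], TCP at [0.201, 0.565, 0.219] pointing down, gripper open.
Joint ranges: [-2.96, 2.96], [-0.89, 2.26], [0.02, 2.5], [-1.34, 4.48], [0, 2.73], [-2.66, 2.66]. Speed limits (rad/s): [2.39, 2.39, 2.79, 3.14, 3.14, 3.14].

INTERFACE

Orientations are given as a rotation vector (axis times angle).
In Python, from plant import robot, cams gives the robot as it stands. The module is installed in compiled form; this text tells all that it offers.
- The arm moves only by the tool step_arm, never from a script. Its argument "deltas" is a list of rows, each an object with "offset": the shift along the tool's x, y, z in cm, a list of three; "roll": the turn about the tool's z in rad. In form: [{"offset": [x, y, z], "roll": roll}, ...]. A call has 1 to 12 rows; each row shifts and turns the commanded pose from where the row before left it, along the tool's axes as they then stand; what a row does not reach is not made up. A row lasts 1/8 s, in which the tool goes at most 62.5 mm and 10.7 degrees, less where a joint would pass 70% of its speed; a pose out of reach is approached as far as the arm can. A call with a gripper value outside its range is refused whole. "fingers" is the finger opening in cm, from 0 to 9.3, set as the call begins (left out, the last holds). The fingers move at their own pace and stop on an object; "grip_force" is the grip in N (left out, the last holds). Time passes only in rows, so rows that do not move let the fingers close. It gives the time, the measured TCP pose, the force and the opening at its end, in the units of the state.
- robot.read_state(): the state, without advancing time (a new reading comes with each control period).
- cams.read_camera(name): name is "side" or "top" or "wrist"; returns a dict with "pixels" (384x512x3 uint8, red, green, blue), "fx", "fy", "cx", "cy" (pixels), "extrinsics" (4x4, takes a point from world to camera coordinates). Camera axes: x right, y down, z forward; pixel columns grow to the right and rows downward; lengths in m; the calibration is good to about 2 mm. A picture is of the moment at which its call begins. There is no depth.
- robot.close_job(): hands the job in, once; it reports no verdict.
Trained networks look in a picture, given as the dict that the camera call returned (one of the last four; its "shot" number tells which), for a name from the list of things; names that differ only in an ending like _2 or _b are one class to them, and where a whole thing is asked for, a point or a joint stands for the part that bears it (a point fixed in the world has none). Each returns a list of dicts, best first, with "score" (0 to 1); they miss things now and then, are a little off and sometimes report something else, mostly with a low value. They report only what shows in the picture. A call takes as long as a camera call.
- cams.boxes_of(picture, thing): "xy" ([column, row] in pixels, amid what is visible of it).
- cams.silhouettes(picture, thing): "mask" (384x512 bool, what is visible of it) and "xy" ([column, row] in pixels, amid what is visible of it).
- cams.pinpoint(picture, thing): "xy" ([column, row] in pixels: a listed point, or the origin of a listed thing).
The state is a dict: "t": time; "q": joint angles; "dq": joint speeds; "joint_torque": joint torques, N m; "tool_pos": TCP position; "orientation": TCP orientation; "force": force on the tool from outside, world axes, zero at the start; "wrist_torque": the same for the moment, N m; "opening": finger opening in m.
Only numpy, scipy, OpenCV 4.12 (cv2) and the standard library are available. Lean on these libraries where they do the work, as an engineer would, in place of code of your own. Each camera call takes 0.05 s, during which the arm holds its last target. There are 200 camera calls.

TASK

Proof-test the spring on the green test stand: take the wooden handle of the lever and, working the lever alone, raise the weighted beam off the rest it lies on, bring its pointer to the index clamp on the scale and keep it there for a good five seconds without a break. Then lay the beam down on the other rest without letting it slam, and let go of the lever so that everything is at rest. Do not touch the beam, the weights or the pointer, leave the index where it is set, and leave the things around the stand alone.

Things in the scene. Friction and masses are not known exactly. Their poses are not given: they have to be found in the camera images.
- stand: Fixed green test stand, base plate 250 x 400 x 16 mm. Origin at table level below the pivot; x points away from the robot along the pivot axis (plate from x -160 to +90 mm), y left along the beam, z up. Pivot axis level, 120 mm above the table. White scale plate at x -35 mm (260 mm wide, 260 to 335 mm high) between lever and beam. Rubber rests at y -155 and +155 mm.
- beam (a joint): Beam angle, rad: 0 level with pointer upright, positive leans the pointer to the stand's +y. Rests stop it at -0.42 (start) and +0.42 (where it must finish). Top-heavy: moment of inertia 0.033 kg m2, toppling moment 0.121 N m x sin(angle), nominal; both scale with the beam's hidden mass, 0.8 to 1.25 times. Bearing damping 0.002 N m s/rad. Beam 360 mm long.
- lever (a joint): Hand lever's angle relative to the beam, rad, same direction (its angle in the stand is this plus the beam's). Only the torsion spring joins them: moment on the beam = 0.0725 N m/rad x this + 0.012 N m s/rad x its rate; relaxed at 0. Weaker than the toppling: with the lever still, the beam falls to one side (time constant 0.8 to 1.4 s). Balanced; let go, it returns to about 0.
- lever_grip (a point): Middle of the free part of the wooden handle of the lever: a round bar, 20 mm diameter, about 65 mm free length, parallel to the pivot axis, 130 mm from it, at x = -152 mm in the stand (towards the robot). With the lever upright it is 250 mm above the table.
- pointer_tip (a point): Tip of the beam's upright steel pointer, 185 mm from the pivot axis, at x = 16 mm in the stand. The beam with its two brass weights (52 mm diameter, 155 mm either side of the pivot, at x = 20 mm in the stand) and this pointer are not to be touched.
- index_tip (a point): Point at the lower end of the dark steel index clamp's finger on the scale, 185 mm from the pivot axis, at x = 4 mm in the stand. The pointer is at the index when the beam's angle equals that of the index.
- index (a joint): Angle at which the index clamp is set on the scale, rad, same zero and direction as the beam. Between -0.2 and 0.2. It must stay where it is.
- file_pot: Bystander: brass pot 112 mm wide with wooden-handled files, about 220 mm high overall, origin at the centre of its underside.
- punch_rack: Bystander: brass rack of steel punches, 80 x 110 mm, about 75 mm high, origin at the centre of its underside.
- fittings_tray: Bystander: grey tray of brass fittings, 120 x 160 mm, about 42 mm high, origin at the centre of its underside.

How it is judged:
On the way:
1. the pointer is kept at the index (tips within 24 mm, that is about 0.11 rad) for five seconds without a break (distance between pointer_tip and index_tip below 0.024 m), for 5 s.
At the end, for the whole second after the job is handed in: The beam lies on the rest at the stand's +y side (angle above 0.38 rad), beam and lever are still (under 0.1 and 0.2 rad/s), the lever is let go and the index is within 10 mm of where it was set (value of joint beam above 0.38 rad and velocity of joint beam between -0.1 and 0.1 rad/s and velocity of joint lever between -0.2 and 0.2 rad/s and distance of index_tip from where it was at the start of the episode below 0.01 m); the robot touches nothing.
It fails at once if the beam swings or lands faster than 0.9 rad/s (slam) (velocity of joint beam above 0.9 rad/s or velocity of joint beam below -0.9 rad/s).
It fails at once if the robot touches the beam, its weights or its pointer (contact force between any of the fingers, the arm and beam_c0 above 0.5 N or contact force between any of the fingers, the arm and beam_c1 above 0.5 N or contact force between any of the fingers, the arm and beam_c2 above 0.5 N or contact force between any of the fingers, the arm and beam_c3 above 0.5 N or contact force between any of the fingers, the arm and beam_c4 above 0.5 N or contact force between any of the fingers, the arm and beam_c5 above 0.5 N or contact force between any of the fingers, the arm and beam_c6 above 0.5 N).
It fails at once if the index is moved by more than 10 mm (distance of index_tip from where it was at the start of the episode above 0.01 m).
It fails at once if a bystander is moved by more than 30 mm (distance of any of file_pot, punch_rack, fittings_tray from where it was at the start of the episode above 0.03 m).
It also fails if it takes over 64 s, if anything falls off the work surface, if the arm or the gripper's body presses on something with over 40 N, if the wrist force passes 120 N, or if a joint passes its speed limit or range.

## Working session

There is one attempt and no reset: what is moved stays moved. The work goes in short steps, Python scripts to look and compute and a tool call to move; the robot and the scene stay as the last step left them, time stands still between calls to the robot, and variables do not carry over. Pictures are saved under pics/ and viewed, about 8 in all and at most 12, crops included, and the job is handed in when it is done.

Besides the shell and the picture viewer there is one more tool, called after "Call:" as name([rows], argument=value, ...), one row to a line, values as JSON. step_arm: Moves the arm, as the interface text tells. Its arguments: {"type":"object","properties":{"deltas":{"type":"array"},"fingers":{"type":"number"},"grip_force":{"type":"number"}},"required":["deltas"]}

```bash
mkdir -p pics; cat > h.py <<'E'
import numpy as np, cv2
from plant import robot, cams
def ray(p,xy):
    E=np.array(p["extrinsics"]);R=E[:3,:3];t=E[:3,3]
    d=R.T@np.array([(xy[0]-p["cx"])/p["fx"],(xy[1]-p["cy"])/p["fy"],1]);return -R.T@t,d/np.linalg.norm(d)
def proj(p,X):
    E=np.array(p["extrinsics"]);c=E[:3,:3]@np.array(X)+E[:3,3]
    return [p["fx"]*c[0]/c[2]+p["cx"],p["fy"]*c[1]/c[2]+p["cy"]]
def tri(rays):
    A=np.zeros((3,3));b=np.zeros(3)
    for o,d in rays:
        M=np.eye(3)-np.outer(d,d);A+=M;b+=M@o
    return np.linalg.solve(A,b)
def atz(p,xy,z):
    o,d=ray(p,xy);return o+d*(z-o[2])/d[2]
E
python3 - <<'E'
from h import *
s=robot.read_state();print({k:np.round(v,3).tolist() for k,v in s.items()},robot.hold_point_z)
np.set_printoptions(precision=3,suppress=True)
P={n:cams.read_camera(n) for n in("side","top","wrist")}
for n,p in P.items():
    cv2.imwrite(f"pics/a_{n}.png",p["pixels"][...,::-1])
    E=np.array(p["extrinsics"]);print(n,"pos",-E[:3,:3].T@E[:3,3],"fwd",E[2,:3])
    for k in("stand","lever_grip","pointer_tip","index_tip","file_pot","punch_rack","fittings_tray"):
        print(n,k,[(np.round(r["xy"],1).tolist(),round(r["score"],2)) for r in cams.pinpoint(p,k)[:2]])
a=np.hstack([P["side"]["pixels"],P["top"]["pixels"]])[...,::-1]
cv2.imwrite("pics/a.png",cv2.resize(a,(800,300),interpolation=cv2.INTER_AREA))
E
```

```text
{'t': 0.0, 'q': [1.144, 0.131, 1.489, 0.0, 1.523, -0.085], 'dq': [-0.001, -0.0, 0.001, 0.001, 0.0, -0.003], 'joint_torque': [0.0, -55.983, -49.177, 0.077, 0.035, -0.0], 'tool_pos': [0.201, 0.565, 0.218], 'orientation': [-0.534, -3.095, 0.003], 'force': [-0.484, 0.156, 0.125], 'wrist_torque': [-0.029, 0.01, 0.048], 'opening': 0.093} 0.0188
side pos [ 0.439 -0.948  1.213] fwd [ 0.077  0.687 -0.723]
side stand [([282.3, 227.5], 0.57)]
side lever_grip [([246.1, 205.6], 0.58)]
side pointer_tip [([304.4, 182.8], 0.9), ([285.3, 160.9], 0.62)]
side index_tip [([286.0, 161.1], 0.59)]
side file_pot [([251.8, 148.4], 0.72)]
side punch_rack [([273.6, 350.2], 0.97), ([284.4, 224.9], 0.22)]
side fittings_tray [([209.4, 150.3], 0.95), ([247.4, 207.6], 0.62)]
top pos [0.416 0.032 1.697] fwd [ 0.082 -0.002 -0.997]
top stand [([259.1, 169.8], 0.62)]
top lever_grip [([292.8, 198.9], 0.69), ([258.4, 167.8], 0.52)]
top pointer_tip [([282.6, 151.2], 0.66)]
top index_tip []
top file_pot [([143.9, 180.3], 0.83)]
top punch_rack [([372.4, 201.7], 0.85)]
top fittings_tray [([147.6, 223.6], 0.62)]
wrist pos [0.131 0.59  0.384] fwd [ 0.254 -0.093 -0.963]
wrist stand []
wrist lever_grip []
wrist pointer_tip []
wrist index_tip []
wrist file_pot []
wrist punch_rack []
wrist fittings_tray [([234.9, 313.7], 0.57)]
```

View pics/a_side.png

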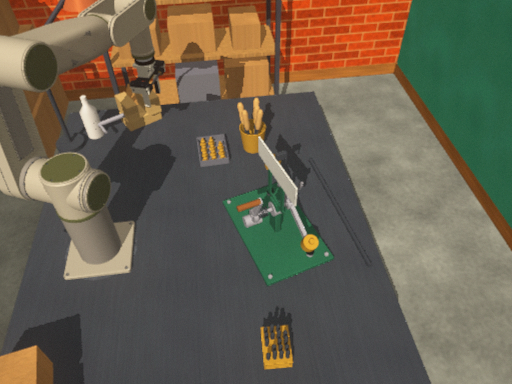

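View pics/a_top.png

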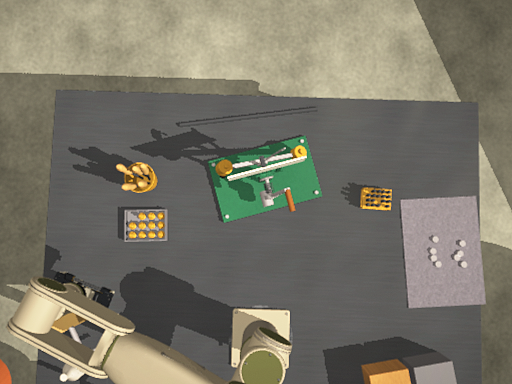

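The side view shows the stand at about (280,225), with the handle at (248,206), the right weight at (311,243) and the pot, tray and rack clear of it. The top view shows the plate around (265,180), turned slightly, with the handle at (291,199).

```bash
python3 - <<'E'
from h import *
from scipy.optimize import least_squares
np.set_printoptions(precision=4,suppress=True)
p=cams.read_camera("top");s=cams.read_camera("side")
def corners(p):
    h=cv2.cvtColor(p["pixels"],cv2.COLOR_RGB2HSV)
    m=((h[...,0]>60)&(h[...,0]<90)&(h[...,1]>110)&(h[...,2]>30)).astype(np.uint8)
    if p is s: m[:,340:]=0
    n,l,st,c=cv2.connectedComponentsWithStats(cv2.morphologyEx(m,cv2.MORPH_CLOSE,np.ones((3,3))))
    i=1+np.argmax(st[1:,4]);cs=cv2.findContours((l==i).astype(np.uint8),0,2)[0]
    return max(cs,key=cv2.contourArea)
c=cv2.convexHull(corners(p));q=cv2.approxPolyDP(c,6,True)[:,0];print(q, cv2.minAreaRect(c))
W=np.array([atz(p,x,0.016)[:2] for x in cv2.boxPoints(cv2.minAreaRect(c))]);print(W,[np.linalg.norm(W[i]-W[i-1]) for i in range(4)])
sh=cv2.approxPolyDP(cv2.convexHull(corners(s)),5,True)[:,0];print("side",sh,[atz(s,x.astype(float),0.016)[:2] for x in sh])
# pose fit to hull points: distance to rectangle edges
H=np.array([atz(p,x.astype(float),0.016)[:2] for x in c[:,0]])
def loc(v,X): 
    R=np.array([[np.cos(v[2]),-np.sin(v[2])],[np.sin(v[2]),np.cos(v[2])]]);return (X-v[:2])@R
def res(v):
    L=loc(v,H)-[-.035,0];d=np.abs(L)-[.125,.2];return d.max(1)
ctr=W.mean(0);th=.25
f=least_squares(res,[ctr[0]+.035*np.cos(th),ctr[1]+.035*np.sin(th),th],loss="soft_l1",f_scale=.003);print("pose",f.x,np.abs(f.fun).max());v=f.x
np.save("v.npy",v)
def S(x,y,z): return [v[0]+x*np.cos(v[2])-y*np.sin(v[2]),v[1]+x*np.sin(v[2])+y*np.cos(v[2]),z]
def tip(r,a,x): return S(x,r*np.sin(a),.12+r*np.cos(a))
print("grip",tip(.13,-.42,-.152),"top/side",proj(p,tip(.13,-.42,-.152)),proj(s,tip(.13,-.42,-.152)))
print("ptr",proj(p,tip(.185,-.42,.016)),proj(s,tip(.185,-.42,.016)))
for a in np.arange(-.2,.21,.1): print("idx",a,proj(s,tip(.185,a,.004)),proj(p,tip(.185,a,.004)))
for n in("file_pot","punch_rack","fittings_tray"): print(n,[atz(p,r["xy"],0)[:2] for r in cams.pinpoint(p,n)[:1]])
cv2.imwrite("pics/b.png",np.hstack([cv2.resize(x["pixels"][y0:y0+100,x0:x0+100],(400,400),interpolation=cv2.INTER_CUBIC) for x,x0,y0 in((s,220,120),(p,205,125))])[...,::-1])
E
```

```text
[[305 136]
 [321 195]
 [223 221]
 [208 161]] ((264.3592224121094, 178.44827270507812), (63.321807861328125, 101.99524688720703), 74.9621810913086)
[[ 0.6751  0.229 ]
 [ 0.792  -0.1553]
 [ 0.5519 -0.2242]
 [ 0.4378  0.1561]] [np.float64(0.2482537787123732), np.float64(0.40168834128889364), np.float64(0.24981223655909135), np.float64(0.39708038287092423)]
side [[269 171]
 [333 257]
 [267 284]
 [223 201]] [array([0.637 , 0.2877]), array([ 0.7863, -0.1558]), array([ 0.5517, -0.2276]), array([0.44  , 0.1508])]
pose [0.6475 0.0119 0.2943] 0.0038288448988491874
grip [np.float64(0.5174560969202017), np.float64(-0.0828966814644583), np.float64(0.23870156224060007)] top/side [np.float64(290.0175102193873), np.float64(199.7165727272142)] [np.float64(249.18048164489775), np.float64(205.36991236012182)]
ptr [np.float64(284.13651728725597), np.float64(147.84062891675222)] [np.float64(302.344080512149), np.float64(181.8473167999391)]
idx -0.2 [np.float64(293.0842213036909), np.float64(172.07843403805748)] [np.float64(273.95409208712243), np.float64(153.69780241501246)]
idx -0.1 [np.float64(290.3604796000268), np.float64(167.7168079768668)] [np.float64(268.5777887060528), np.float64(155.00217653861677)]
idx 0.0 [np.float64(287.6256177175237), np.float64(163.8162544445655)] [np.float64(263.1114505218946), np.float64(156.42168252821358)]
idx 0.10000000000000003 [np.float64(284.9153581439353), np.float64(160.41600594399304)] [np.float64(257.6308194597103), np.float64(157.93692547151142)]
idx 0.2 [np.float64(282.26334184054997), np.float64(157.54547082388126)] [np.float64(252.21203277639282), np.float64(159.5267704057417)]
file_pot []
punch_rack [array([ 0.54  , -0.4372])]
fittings_tray [array([0.4321, 0.46  ])]
```

View pics/b.png

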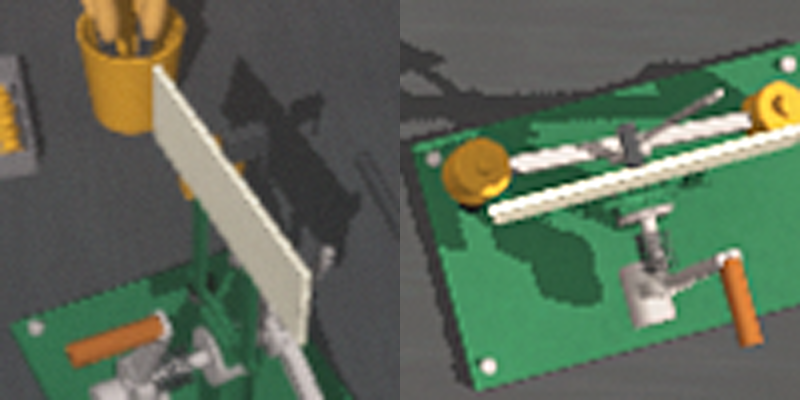

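Pose fit agrees with the given sizes to within 4 mm, and the predicted handle and pointer pixels match the picture. The index is hidden behind the scale plate, so I'll look for it from above with the wrist camera. First I raise the tool and turn it.

Call:
step_arm([
  {"offset":[0,0,-5.5],"roll":-0.16},
  {"offset":[0,0,-5.5],"roll":-0.16},
  {"offset":[0,0,-5.5],"roll":-0.16},
  {"offset":[0,0,-5.5],"roll":-0.16},
], fingers=5.0, grip_force=10)

```text
t: 1.95
tool_pos: [0.201, 0.565, 0.4406]
orientation: [-0.475, 3.105, 0.001]
force: [-0.5, 0.6, 0.5]
opening: 0.058
```

```bash
cat >> h.py <<'E'
from scipy.spatial.transform import Rotation as Ro
try: V=np.load("v.npy")
except Exception: V=None
def S(x,y,z): return np.array([V[0]+x*np.cos(V[2])-y*np.sin(V[2]),V[1]+x*np.sin(V[2])+y*np.cos(V[2]),z])
def tip(r,a,x): return S(x,r*np.sin(a),.12+r*np.cos(a))
def loc(X):
    d=np.array(X)[:2]-V[:2];c,s=np.cos(V[2]),np.sin(V[2]);return np.array([c*d[0]+s*d[1],-s*d[0]+c*d[1],X[2]])
def delta(target):  # hold-point target -> tool offset cm, roll err
    s=robot.read_state();R=Ro.from_rotvec(s["orientation"]).as_matrix()
    tcp=np.array(target)+R[:,2]*robot.hold_point_z
    yaw=np.arctan2(R[1,1],R[0,1]);w=(V[2]+np.pi/2-yaw+np.pi/2)%np.pi-np.pi/2
    return np.round(R.T@(tcp-s["tool_pos"])*100,2),"roll",round(-w,3)
E
python3 - <<'E'
from h import *
g=tip(.13,-.42,-.152);g[2]=.46
print(robot.read_state()["tool_pos"],delta(g))
E
```

```text
[0.20097205 0.56504873 0.44058628] (array([-10.84, -71.29,  -0.08]), 'roll', np.float64(0.009))
```

Call:
step_arm([
  {"offset":[-0.9,-5.94,0],"roll":0},
  {"offset":[-0.9,-5.94,0],"roll":0},
  {"offset":[-0.9,-5.94,0],"roll":0},
  {"offset":[-0.9,-5.94,0],"roll":0},
  {"offset":[-0.9,-5.94,0],"roll":0},
  {"offset":[-0.9,-5.94,0],"roll":0},
  {"offset":[-0.9,-5.94,0],"roll":0},
  {"offset":[-0.9,-5.94,0],"roll":0},
  {"offset":[-0.9,-5.94,0],"roll":0},
  {"offset":[-0.9,-5.94,0],"roll":0},
  {"offset":[-0.9,-5.94,0],"roll":0.01},
  {"offset":[-0.9,-5.94,0],"roll":0},
])

```text
t: 3.45
tool_pos: [0.5137, -0.0866, 0.4389]
orientation: [-0.45, 3.108, -0.0]
force: [0.9, -0.3, 0.0]
opening: 0.0497
```

```bash
python3 - <<'E'
from h import *
np.set_printoptions(precision=4,suppress=True)
g=tip(.13,-.42,-.152)
print(delta(g),robot.read_state()["opening"])
p=cams.read_camera("wrist")
for k in("lever_grip","pointer_tip","index_tip"):
    print(k,[(np.round(r["xy"],1),round(r["score"],2)) for r in cams.pinpoint(p,k)[:2]])
print("pred grip",proj(p,g),"ptr",proj(p,tip(.185,-.42,.016)))
im=p["pixels"][...,::-1].copy()
for a in(-.2,-.1,0,.1,.2):
    q=proj(p,tip(.185,a,.004));print(a,np.round(q,1))
cv2.imwrite("pics/c.png",im)
E
```

```text
(array([-0.45,  0.25, 21.9 ]), 'roll', np.float64(-0.006)) 0.04973836119408364
lever_grip [(array([257.5, 174. ]), 0.8)]
pointer_tip []
index_tip [(array([303.1, 305.2]), 0.79), (array([498.5, 177.3]), 0.15)]
pred grip [np.float64(255.6485526515498), np.float64(174.65799547867266)] ptr [np.float64(239.72746207198063), np.float64(305.32652762918445)]
-0.2 [269.2 303.6]
-0.1 [283.6 305. ]
0 [298.2 305.4]
0.1 [312.6 304.9]
0.2 [326.3 303.4]
```

View pics/c.png

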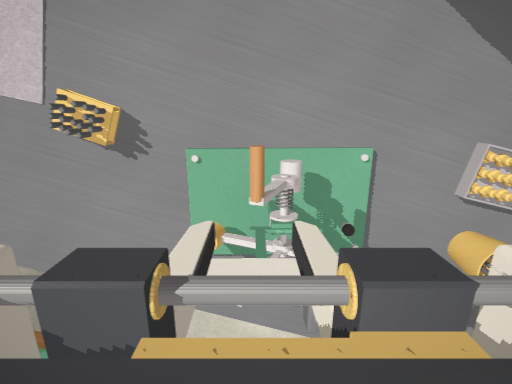

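The wrist view is inverted: handle at (257,174) as predicted, but the index area at about (300,305) lies behind the gripper. The 0.79 index report there can't be trusted, so I'll move over the stand at safe height to see it.

Call:
step_arm([
  {"offset":[-4.5,0,0],"roll":0},
  {"offset":[-4.5,0,0],"roll":0},
  {"offset":[-4.0,0,0],"roll":0},
  {"offset":[0,0,0],"roll":0},
])

```text
t: 4.15
tool_pos: [0.639, -0.0448, 0.4361]
orientation: [0.456, -3.105, -0.002]
force: [-0.5, 0.5, -1.4]
opening: 0.0498
```

```bash
python3 - <<'E'
from h import *
np.set_printoptions(precision=4,suppress=True)
g=tip(.13,-.42,-.152);g2=g.copy();g2[2]+=.07
print(delta(g),delta(g2))
p=cams.read_camera("wrist")
for k in("pointer_tip","index_tip"):
    print(k,[(np.round(r["xy"],1),round(r["score"],2)) for r in cams.pinpoint(p,k)[:2]])
print("ptr",proj(p,tip(.185,-.42,.016)))
im=cv2.resize(p["pixels"][100:300,180:380],(600,600),interpolation=cv2.INTER_CUBIC)[...,::-1].copy()
for a in(-.2,-.1,0,.1,.2):
    q=proj(p,tip(.185,a,.004));print(a,np.round(q,1))
    cv2.circle(im,(int((q[0]-180)*3),int((q[1]-100)*3)),2,(0,0,255),-1)
cv2.imwrite("pics/d.png",im)
E
```

```text
(array([12.68, -0.19, 21.66]), 'roll', np.float64(-0.003)) (array([12.7 , -0.18, 14.66]), 'roll', np.float64(-0.003))
pointer_tip [(array([234.3, 215. ]), 0.61), (array([300.2, 207.4]), 0.17)]
index_tip [(array([305.5, 208.1]), 0.78), (array([275.8, 160.2]), 0.16)]
ptr [np.float64(234.0371283715052), np.float64(213.82077620343142)]
-0.2 [266.8 207.6]
-0.1 [283.  208.3]
0 [299.3 208.5]
0.1 [315.4 208.2]
0.2 [330.8 207.4]
```

View pics/d.png

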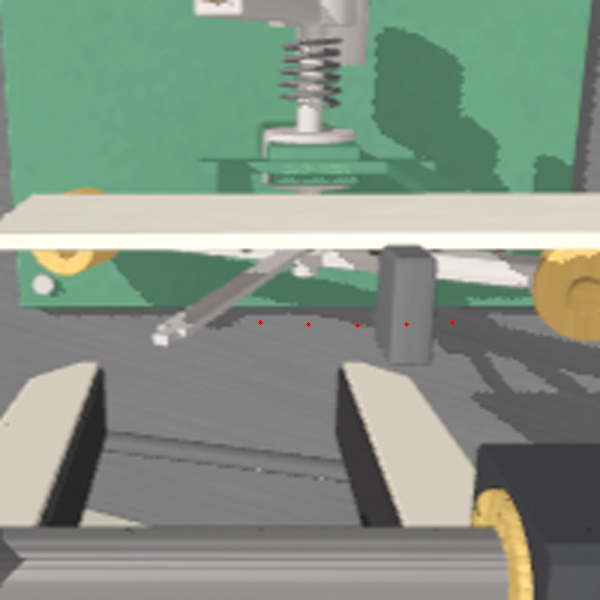

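The picture shows the pointer tip at (234,214), as predicted for -0.42. The index clamp is at column ~316 (red dots mark -0.2 to 0.2 rad), so the index is slightly positive, about +0.05 to +0.1. I'll refine that with a script while moving back above the handle.

Call:
step_arm([
  {"offset":[4.2,-0.06,0],"roll":0},
  {"offset":[4.2,-0.06,0],"roll":0},
  {"offset":[4.3,-0.06,0],"roll":0},
  {"offset":[0,0,4.9],"roll":0},
  {"offset":[0,0,4.9],"roll":0},
  {"offset":[0,0,4.9],"roll":0},
  {"offset":[0,0,0],"roll":0},
])

```text
t: 5.18
tool_pos: [0.5135, -0.0848, 0.2886]
orientation: [0.45, -3.104, -0.004]
force: [-0.1, -0.8, 1.2]
opening: 0.0501
```

```bash
python3 - <<'E'
from h import *
np.set_printoptions(precision=4,suppress=True)
print(delta(tip(.13,-.42,-.152)),robot.read_state()["force"])
t=cams.read_camera("top");im=cv2.imread("pics/a_top.png")
w=None
print(im[150:170,254:272].sum(2))
for a in(0,.05,.1): print(a,[np.round(proj(t,tip(r,a,.004)),1) for r in(.185,.2,.215)])
# wrist: reconstruct using shift; depth ratio check with current camera intrinsics
p=cams.read_camera("wrist");print(p["fx"],p["cx"])
E=np.array(p["extrinsics"]);
s=robot.read_state();R=Ro.from_rotvec(s["orientation"]).as_matrix()
E2=E.copy();E2[:3,3]=E[:3,3]-E[:3,:3]@(np.array([.639,-.0448,.4361])-s["tool_pos"])
q=dict(p);q["extrinsics"]=E2
for a in(0,.05,.1): print(a,[(r,np.round(proj(q,tip(r,a,x)),1)) for r in(.185,.2,.215) for x in(-.03,.004)])
E
```

```text
(array([-0.46,  0.05,  6.86]), 'roll', np.float64(-0.006)) [-0.0622 -0.7952  1.1587]
[[190 185 187 186 191 184 181 187 190 186 190 190 185 189 185 183 194 195]
 [186 192 187 188 190 188 192 186 189 189 188 188 186 191 185 192 191 192]
 [185 188 187 181 190 185 186 185 188 189 184 184 185 186 193 184 190 192]
 [179 178 184 178 175 177 172 183 175 178 176 180 182 177 179 176 180 171]
 [234 236 212 188 230 231 227 232 222 221 231 231 234 231 233 234 235 243]
 [315 314 278 254 312 298 278 297 311 314 310 309 307 310 303 299 313 325]
 [300 300 299 303 287 272 257 277 316 323 262 294 288 294 300 297 310 381]
 [293 289 285 283 291 290 276 276 292 263 251 345 343 310 345 375 457 581]
 [274 263 260 246 264 293 214 275 283 310 396 461 383 354 419 548 668 693]
 [323 390 478 537 536 448 185 276 281 322 448 464 357 464 609 689 723 716]
 [399 548 726 752 759 669 230 285 273 277 310 459 565 614 695 665 651 662]
 [391 500 661 687 741 655 348 251 280 275 344 589 732 637 460 389 336 346]
 [410 399 366 470 630 561 465 222 275 279 349 570 697 558 278 274 269 271]
 [359 349 326 297 315 387 367 212 288 28
[... 622 characters left out ...]
, 155.7])]
0.1 [array([257.6, 157.9]), array([257.2, 157.3]), array([256.8, 156.6])]
277.02725468909773 253.15810552789426
0 [(0.185, array([300.5, 180.5])), (0.185, array([299.3, 209.8])), (0.2, array([302.8, 183.8])), (0.2, array([301.5, 214.5])), (0.215, array([305.5, 187.5])), (0.215, array([304. , 219.6]))]
0.05 [(0.185, array([308.9, 180.4])), (0.185, array([307.4, 209.7])), (0.2, array([312.4, 183.7])), (0.2, array([310.8, 214.3])), (0.215, array([316.2, 187.3])), (0.215, array([314.4, 219.4]))]
0.1 [(0.185, array([317.2, 180.2])), (0.185, array([315.5, 209.5])), (0.2, array([321.8, 183.4])), (0.2, array([319.9, 214. ])), (0.215, array([326.8, 187.1])), (0.215, array([324.7, 219.1]))]
```

Index ≈ +0.045 rad: the clamp's end face gives 0.055 in the wrist view and 0.03 in the top view, and the network gives 0.038. Now descend and grip.

Call:
step_arm([
  {"offset":[-0.2,0.02,2.3],"roll":0},
  {"offset":[-0.2,0.02,2.3],"roll":0},
  {"offset":[0,0.01,2.2],"roll":0},
  {"offset":[0,0,0],"roll":0},
])

```text
t: 5.78
tool_pos: [0.5209, -0.084, 0.2255]
orientation: [-0.451, 3.107, -0.001]
force: [-0.5, 0.1, -0.3]
opening: 0.0501
```

Call:
step_arm([
  {"offset":[0,0,0],"roll":0},
  {"offset":[0,0,0],"roll":0},
  {"offset":[0,0,0],"roll":0},
  {"offset":[0,0,0],"roll":0},
], fingers=0, grip_force=10)

```text
t: 6.28
tool_pos: [0.5206, -0.084, 0.2243]
orientation: [-0.451, 3.108, -0.001]
force: [0.8, -1.4, 1.9]
opening: 0.0198
```

```bash
python3 - <<'E'
from h import *
np.set_printoptions(precision=4,suppress=True)
s=robot.read_state();R=Ro.from_rotvec(s["orientation"]).as_matrix()
print(s["t"],s["opening"],s["force"],loc(s["tool_pos"]-R[:,2]*robot.hold_point_z),delta(tip(.13,-.42,-.152)))
S_=cams.read_camera("side");T=cams.read_camera("top")
for n,p in(("side",S_),("top",T)):
    print(n,[(r["xy"],r["score"]) for r in cams.pinpoint(p,"pointer_tip")[:1]],[(np.round(r["xy"],1),r["mask"].sum(),round(r["score"],2)) for r in cams.silhouettes(p,"beam")[:2]])
    for a in(-.42,0,.42):
        print(a,"ptr",np.round(proj(p,tip(.185,a,.016)),1),"wR",np.round(proj(p,S(.02,-.155*np.cos(a),.12+.155*np.sin(a))),1),"wL",np.round(proj(p,S(.02,.155*np.cos(a),.12-.155*np.sin(a))),1))
cv2.imwrite("pics/e.png",np.hstack([cv2.resize(S_["pixels"][130:280,190:340],(400,400),interpolation=cv2.INTER_CUBIC),cv2.resize(T["pixels"][110:230,200:320],(400,400),interpolation=cv2.INTER_CUBIC)])[...,::-1])
E
```

```text
6.275 0.01979031361595108 [ 0.7801 -1.417   1.8863] [-0.1493 -0.055   0.2431] (array([0.27, 0.2 , 0.44]), 'roll', np.float64(-0.006))
side [([303.0, 183.8], 0.61)] [(array([289.7, 219.5]), np.int64(787), 0.56)]
-0.42 ptr [302.3 181.8] wR [308.5 243.3] wL [271.9 163.2]
0 ptr [291.  162.7] wR [312.  234.5] wL [270.1 173.6]
0.42 ptr [280.1 152.1] wR [311.5 218.9] wL [271.5 188. ]
top [] [(array([258.9, 160.4]), np.int64(902), 0.69)]
-0.42 ptr [284.1 147.8] wR [296.4 153.7] wL [222.6 168.2]
0 ptr [262.1 152.9] wR [301.5 149.8] wL [220.3 171.6]
0.42 ptr [239.9 159.7] wR [299.8 147.5] wL [225.1 172.8]
```

View pics/e.png

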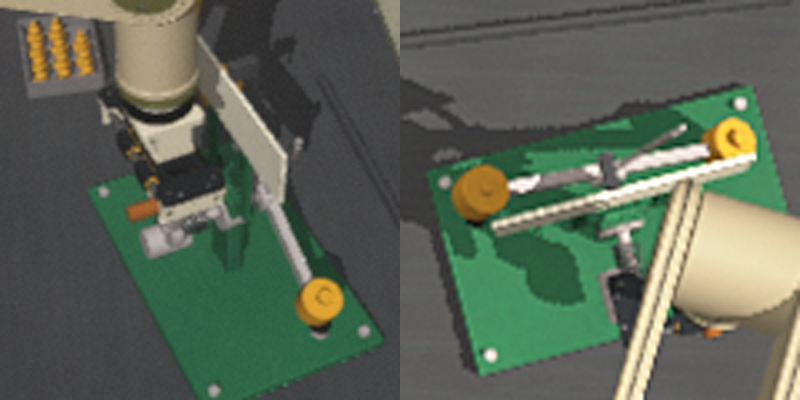

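Gripped: opening is 19.8 mm on the 20 mm bar. The picture shows the right-hand weight clear in the side view at about (310,243) and the pointer tip in the top view at (285,148), so both can measure the beam. Next I write an estimator and planner that prints the next move.

```bash
cat > ctl.py <<'E'
# usage: ctl.py target n_rows [notop]; logs measurement, fits model, prints rows for next call
import sys,json,os
from h import *
from scipy.optimize import least_squares
K,C,B,J0,T0,R_=.0725,.012,.002,.033,.121,.13
tgt,n=float(sys.argv[1]),int(sys.argv[2]);vw=float(sys.argv[3]) if len(sys.argv)>3 else .5
D=json.load(open("log.json")) if os.path.exists("log.json") else dict(phi=[],beta=[],s=1.,bias=0.,off=None,cmd=None)
def phi_meas():
    s=robot.read_state();R=Ro.from_rotvec(s["orientation"]).as_matrix()
    return s["t"],float(np.arcsin(loc(s["tool_pos"]-R[:,2]*robot.hold_point_z)[1]/R_)),s
t,ph,s=phi_meas();D["phi"].append([t,ph])
p=cams.read_camera("side");h=cv2.cvtColor(p["pixels"],cv2.COLOR_RGB2HSV).astype(int)
m=(h[...,0]>12)&(h[...,0]<28)&(h[...,1]>150)&(h[...,2]>90)
w=np.zeros_like(m);w[198:264,298:330]=1;m&=w
ys,xs=np.nonzero(m);row=ys.mean();col=xs.mean()
G=np.linspace(-.5,.5,201);rows=np.array([proj(p,S(.02,-.155*np.cos(a),.12+.155*np.sin(a)))[1] for a in G])
if D["off"] is None: D["off"]=float(row-np.interp(-.42,G,rows))
b=float(np.interp(-(row-D["off"]),-rows,G));D["beta"].append([t,b])
t2,ph2,_=phi_meas();D["phi"].append([t2,ph2])
def sim(b0,v0,ts,phf,sc,bias,dt=.0125):
    N=int(round((ts[-1]-ts[0])/dt))+1;tt=ts[0]+dt*np.arange(N+1);f=phf(tt)+bias;df=np.gradient(f,dt)
    o=np.empty(N+1);v=np.empty(N+1);o[0],v[0]=b0,v0;x,u=b0,v0
    for i in range(N):
        u+=dt*(T0*sc*np.sin(x)+K*(f[i]-x)+C*(df[i]-u)-B*u)/(J0*sc);x+=dt*u
        if x<=-.42: x,u=-.42,max(u,0)
        if x>=.42: x,u=.42,min(u,0)
        o[i+1],v[i+1]=x,u
    return tt,o,v
P=np.array(D["phi"]);M=np.array(D["beta"]);M=M[M[:,0]>t-2.2]
phf=lambda tt:np.interp(tt,P[:,0],P[:,1])
ts=[M[0,0],t2]
v00=(M[1,1]-M[0,1])/(M[1,0]-M[0,0]) if len(M)>1 else 0
def res(q):
    tt,o,_=sim(q[0],q[1],ts,phf,q[2],q[3])
    return np.r_[(np.interp(M[:,0],tt,o)-M[:,1])/.008,(q[1]-v00)/.3,(q[2]-D["s"])/(.05 if len(D["beta"])>3 else .12),(q[3]-D["bias"])/.01,(q[2]-1)/.15,q[3]/.02]
f=least_squares(res,[max(M[0,1],-.4199),v00,D["s"],D["bias"]],diff_step=1e-3,bounds=([-.43,-1,.78,-.06],[.43,1,1.28,.06]))
sc,bias=f.x[2:];D["s"],D["bias"]=map(float,(sc,bias))
tt,o,v=sim(*f.x[:2],ts,phf,sc,bias);b0,v0=np.interp(t2,tt,o),np.interp(t2,tt,v)
if D["cmd"] is None: D["cmd"]=ph2
c0=D["cmd"];dT=n*.125;N=9;kt=t2+np.r_[0,np.cumsum([dT if i==0 else .375 for i in range(N)])]
def plan(q,full=False):
    g=lambda x:np.interp(x,kt,np.r_[c0+(ph2-c0)*0,q])
    r=sim(b0,v0,[kt[0],kt[-1]],g,sc,bias,.02)
    if full:return r
    return np.r_[(r[1][::4]-tgt),vw*r[2][::4],.12*np.diff(np.r_[c0,q]),3*np.maximum(np.abs(q)-.75,0)]
eq=tgt-T0*sc*np.sin(tgt)/K-bias
q=least_squares(plan,np.linspace(c0,eq,N+1)[1:],diff_step=1e-3,bounds=(-.85,.85),max_nfev=15).x
lim=.17*n;c1=float(np.clip(q[0],c0-lim,c0+lim))
pt=lambda a:np.array([R_*np.sin(a),R_*np.cos(a)])*100
cur=pt(c0);rw=[]
for i in range(n):
    d=np.round(pt(c0+(c1-c0)*(i+1)/n)-cur,2);cur=cur+d;rw.append([0,float(d[0]),float(-d[1])])
D["cmd"]=c1;json.dump(D,open("log.json","w"))
r=plan(q,True)
print(f"t={t2:.2f} row={row:.2f} col={col:.1f} npx={m.sum()} beta={b:.3f} est b={b0:.3f} v={v0:.3f} s={sc:.3f} bias={bias:.3f} phi={ph2:.3f} cmd {c0:.3f}->{c1:.3f} plan q={np.round(q[:4],2)} pred b={np.round(np.interp(kt[1:6],r[0],r[1]),3)} vmax={np.abs(r[2]).max():.2f} F={np.round(s['force'],1)}")
print("ROWS",json.dumps([{"offset":x,"roll":0} for x in rw]))
E
rm -f log.json; time python3 ctl.py 0.045 2 0.6
```

```text
t=6.62 row=242.67 col=309.4 npx=238 beta=-0.420 est b=-0.420 v=0.000 s=1.000 bias=0.000 phi=-0.437 cmd -0.437->-0.437 plan q=[-0.44 -0.44 -0.44 -0.44] pred b=[-0.42 -0.42 -0.42 -0.42 -0.42] vmax=0.00 F=[ 1.1 -1.9  4.4]
ROWS [{"offset": [0, 0.0, -0.0], "roll": 0}, {"offset": [0, 0.0, -0.0], "roll": 0}]
real	0m0.752s
user	0m0.892s
sys	0m0.074s
```

```bash
python3 - <<'E'
s=open("ctl.py").read()
s=s.replace('''q=least_squares(plan,np.linspace(c0,eq,N+1)[1:],diff_step=1e-3,bounds=(-.85,.85),max_nfev=15).x
''','''inits=[np.linspace(c0,eq,N+1)[1:]]+([np.interp(np.arange(N),[0,2,8],[a,a,eq]) for a in(.3,.5,.7)] if b0<-.3 else [])
q=min((least_squares(plan,i,diff_step=1e-3,bounds=(-.85,.85),max_nfev=15) for i in inits),key=lambda r:r.cost).x
if len(sys.argv)>4: q[0]=float(sys.argv[4])
''')
open("ctl.py","w").write(s)
E
rm log.json; python3 ctl.py 0.045 5 0.6 0.08
```

```text
t=6.67 row=242.64 col=309.4 npx=239 beta=-0.420 est b=-0.420 v=0.000 s=1.000 bias=0.000 phi=-0.437 cmd -0.437->0.080 plan q=[ 0.08  0.2  -0.1  -0.05] pred b=[-0.42 -0.42 -0.42 -0.42 -0.42] vmax=0.00 F=[ 0.6 -1.9  5.5]
ROWS [{"offset": [0, 1.25, -0.51], "roll": 0}, {"offset": [0, 1.29, -0.37], "roll": 0}, {"offset": [0, 1.32, -0.24], "roll": 0}, {"offset": [0, 1.34, -0.1], "roll": 0}, {"offset": [0, 1.35, 0.04], "roll": 0}]
```

Call:
step_arm([
  {"offset":[0,1.25,-0.51],"roll":0},
  {"offset":[0,1.29,-0.37],"roll":0},
  {"offset":[0,1.32,-0.24],"roll":0},
  {"offset":[0,1.34,-0.1],"roll":0},
  {"offset":[0,1.35,0.04],"roll":0},
])

```text
t: 7.3
tool_pos: [0.5012, -0.02, 0.2353]
orientation: [0.452, -3.109, -0.0]
force: [1.0, -1.6, 0.9]
opening: 0.0199
```

```bash
python3 ctl.py 0.045 2 0.6
```

```text
t=7.35 row=242.63 col=309.3 npx=240 beta=-0.419 est b=-0.420 v=0.000 s=1.000 bias=0.000 phi=0.102 cmd 0.080->0.420 plan q=[ 0.79  0.37 -0.13 -0.04] pred b=[-0.383 -0.225 -0.091 -0.03   0.005] vmax=0.45 F=[ 1.  -1.6  0.9]
ROWS [{"offset": [0, 2.18, 0.36], "roll": 0}, {"offset": [0, 2.08, 0.73], "roll": 0}]
```

Call:
step_arm([
  {"offset":[0,2.18,0.36],"roll":0},
  {"offset":[0,2.08,0.73],"roll":0},
])

```text
t: 7.6
tool_pos: [0.4894, 0.0205, 0.2245]
orientation: [-0.451, 3.109, -0.0]
force: [2.9, -0.9, 0.4]
opening: 0.0196
```

```bash
python3 ctl.py 0.045 2 0.6
```

```text
t=7.65 row=242.59 col=309.4 npx=243 beta=-0.416 est b=-0.405 v=0.122 s=1.033 bias=-0.000 phi=0.450 cmd 0.420->0.760 plan q=[ 0.77  0.19 -0.09 -0.05] pred b=[-0.342 -0.183 -0.073 -0.019  0.011] vmax=0.44 F=[ 2.9 -0.9  0.4]
ROWS [{"offset": [0, 1.93, 1.07], "roll": 0}, {"offset": [0, 1.73, 1.38], "roll": 0}]
```

```bash
python3 - <<'E'
import json
D=json.load(open("log.json"));D["cmd"]=.42;json.dump(D,open("log.json","w"))
s=open("ctl.py").read()
s=s.replace("sim(b0,v0,[kt[0],kt[-1]],g,sc,bias,.02)","sim(b0,v0,[kt[0],kt[-1]],g,sc,bias+ph2-c0,.02)").replace("lim=.17*n","lim=.12*n")
open("ctl.py","w").write(s)
E
python3 ctl.py 0.045 2 0.7
```

```text
t=7.70 row=242.59 col=309.4 npx=241 beta=-0.416 est b=-0.401 v=0.121 s=1.058 bias=-0.002 phi=0.442 cmd 0.420->0.660 plan q=[ 0.77  0.11 -0.05 -0.05] pred b=[-0.338 -0.189 -0.09  -0.035 -0.002] vmax=0.42 F=[1.3 4.4 4.3]
ROWS [{"offset": [0, 1.38, 0.72], "roll": 0}, {"offset": [0, 1.29, 0.88], "roll": 0}]
```

Call:
step_arm([
  {"offset":[0,1.38,0.72],"roll":0},
  {"offset":[0,1.29,0.88],"roll":0},
])

```text
t: 7.95
tool_pos: [0.4819, 0.0457, 0.208]
orientation: [-0.45, 3.109, -0.001]
force: [2.3, -0.6, 0.7]
opening: 0.0195
```

```bash
python3 ctl.py 0.045 2 0.7
```

```text
t=8.00 row=241.93 col=309.9 npx=244 beta=-0.364 est b=-0.346 v=0.311 s=1.101 bias=-0.003 phi=0.684 cmd 0.660->0.501 plan q=[ 0.5  -0.06 -0.03 -0.05] pred b=[-0.255 -0.125 -0.056 -0.014  0.01 ] vmax=0.41 F=[ 2.3 -0.6  0.7]
ROWS [{"offset": [0, -0.84, -0.6], "roll": 0}, {"offset": [0, -0.88, -0.53], "roll": 0}]
```

Lifted off; continuing under feedback.

Call:
step_arm([
  {"offset":[0,-0.84,-0.6],"roll":0},
  {"offset":[0,-0.88,-0.53],"roll":0},
])

```text
t: 8.25
tool_pos: [0.4866, 0.0289, 0.2201]
orientation: [0.452, -3.108, -0.001]
force: [-1.6, 2.4, 2.5]
opening: 0.0196
```

```bash
python3 ctl.py 0.045 2 0.7
```

```text
t=8.30 row=240.33 col=310.7 npx=253 beta=-0.266 est b=-0.246 v=0.388 s=1.115 bias=-0.004 phi=0.493 cmd 0.501->0.261 plan q=[ 0.11 -0.01 -0.01 -0.02] pred b=[-0.159 -0.074 -0.025  0.004  0.021] vmax=0.39 F=[-1.6  2.4  2.5]
ROWS [{"offset": [0, -1.41, -0.67], "roll": 0}, {"offset": [0, -1.48, -0.49], "roll": 0}]
```

Call:
step_arm([
  {"offset":[0,-1.41,-0.67],"roll":0},
  {"offset":[0,-1.48,-0.49],"roll":0},
])

```text
t: 8.55
tool_pos: [0.4953, 0.0001, 0.2318]
orientation: [0.451, -3.109, 0.0]
force: [-0.5, 1.3, 2.2]
opening: 0.0196
```

```bash
sed -i 's/lim=.12\*n/lim=.18*n/' ctl.py; python3 ctl.py 0.045 2 0.6
```

```text
t=8.60 row=238.11 col=311.4 npx=265 beta=-0.160 est b=-0.139 v=0.362 s=1.122 bias=-0.004 phi=0.241 cmd 0.261->-0.099 plan q=[-0.11 -0.03 -0.02 -0.02] pred b=[-0.067 -0.016  0.012  0.028  0.036] vmax=0.36 F=[-0.5  1.3  2.2]
ROWS [{"offset": [0, -2.3, -0.4], "roll": 0}, {"offset": [0, -2.34, 0.02], "roll": 0}]
```

Call:
step_arm([
  {"offset":[0,-2.3,-0.4],"roll":0},
  {"offset":[0,-2.34,0.02],"roll":0},
])

```text
t: 8.85
tool_pos: [0.5086, -0.0444, 0.2356]
orientation: [-0.451, 3.109, -0.0]
force: [0.9, 1.7, 0.7]
opening: 0.0195
```

```bash
python3 ctl.py 0.045 2 0.6
```

```text
t=8.90 row=236.01 col=311.8 npx=273 beta=-0.076 est b=-0.062 v=0.178 s=1.125 bias=-0.005 phi=-0.124 cmd -0.099->-0.027 plan q=[-0.03 -0.02 -0.01 -0.01] pred b=[-0.026  0.007  0.025  0.034  0.039] vmax=0.18 F=[0.9 1.7 0.7]
ROWS [{"offset": [0, 0.46, -0.04], "roll": 0}, {"offset": [0, 0.46, -0.02], "roll": 0}]
```

Call:
step_arm([
  {"offset":[0,0.46,-0.04],"roll":0},
  {"offset":[0,0.46,-0.02],"roll":0},
])

```text
t: 9.15
tool_pos: [0.5055, -0.0341, 0.2358]
orientation: [0.45, -3.109, 0.0]
force: [1.2, -0.6, -0.3]
opening: 0.0195
```

```bash
python3 ctl.py 0.045 2 0.6
```

```text
t=9.20 row=235.01 col=311.9 npx=270 beta=-0.039 est b=-0.026 v=0.121 s=1.126 bias=-0.006 phi=-0.016 cmd -0.027->-0.054 plan q=[-0.05 -0.05 -0.05 -0.05] pred b=[-0.002  0.02   0.032  0.038  0.041] vmax=0.12 F=[ 1.2 -0.6 -0.3]
ROWS [{"offset": [0, -0.18, 0.01], "roll": 0}, {"offset": [0, -0.17, 0.0], "roll": 0}]
```

Call:
step_arm([
  {"offset":[0,-0.18,0.01],"roll":0},
  {"offset":[0,-0.17,0.0],"roll":0},
])

```text
t: 9.45
tool_pos: [0.5064, -0.0372, 0.2356]
orientation: [0.452, -3.108, -0.001]
force: [-1.6, 0.9, 1.4]
opening: 0.0195
```

```bash
cat > top.py <<'E'
from h import *
p=cams.read_camera("top")
cv2.imwrite("pics/f.png",cv2.resize(p["pixels"][130:190,210:320],(770,420),interpolation=cv2.INTER_CUBIC)[...,::-1])
print("top ptr",[(np.round(r["xy"],1),round(r["score"],2)) for r in cams.pinpoint(p,"pointer_tip")[:2]])
for a in(-.1,-.05,0,.05,.1):print(a,np.round(proj(p,tip(.185,a,.016)),1))
E
python3 top.py; python3 ctl.py 0.045 2 0.6
```

```text
top ptr [(array([265.9, 152.6]), 0.74)]
-0.1 [267.6 151.5]
-0.05 [264.9 152.2]
0 [262.1 152.9]
0.05 [259.4 153.6]
0.1 [256.7 154.4]
t=9.60 row=234.50 col=311.9 npx=274 beta=-0.021 est b=-0.014 v=0.025 s=1.153 bias=-0.014 phi=-0.049 cmd -0.054->0.100 plan q=[ 0.1  -0.04 -0.03 -0.03] pred b=[-0.003  0.021  0.032  0.038  0.041] vmax=0.07 F=[-0.5  0.9  1.5]
ROWS [{"offset": [0, 1.0, -0.02], "roll": 0}, {"offset": [0, 1.0, 0.07], "roll": 0}]
```

View pics/f.png

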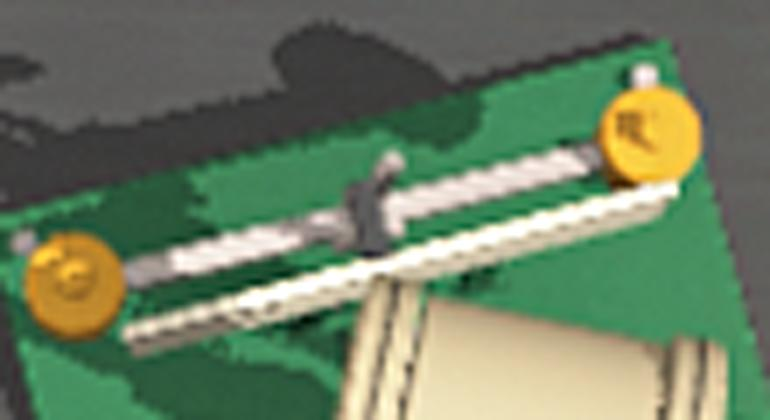

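The top view shows the pointer tip at (266.1,152.6) and the clamp end at (262,155.7). The pointer is about 0.09 rad short of the index, so in side-camera terms the target is about 0.07. I'll use 0.065 from here.

Call:
step_arm([
  {"offset":[0,1.0,-0.02],"roll":0},
  {"offset":[0,1.0,0.07],"roll":0},
])

```text
t: 9.85
tool_pos: [0.5009, -0.0183, 0.2353]
orientation: [-0.45, 3.109, -0.001]
force: [0.9, -1.3, 1.1]
opening: 0.0191
```

```bash
python3 ctl.py 0.065 2 0.6
```

```text
t=9.90 row=234.56 col=312.0 npx=273 beta=-0.023 est b=-0.015 v=0.054 s=1.161 bias=-0.021 phi=0.114 cmd 0.100->0.105 plan q=[ 0.1  -0.07 -0.06 -0.06] pred b=[0.004 0.034 0.048 0.056 0.06 ] vmax=0.09 F=[ 0.9 -1.3  1.1]
ROWS [{"offset": [0, 0.03, 0.0], "roll": 0}, {"offset": [0, 0.03, 0.01], "roll": 0}]
```

Call:
step_arm([
  {"offset":[0,0.03,0.0],"roll":0},
  {"offset":[0,0.03,0.01],"roll":0},
])

```text
t: 10.15
tool_pos: [0.5008, -0.0179, 0.2353]
orientation: [-0.451, 3.109, 0.0]
force: [-0.4, -0.0, 2.1]
opening: 0.0197
```

```bash
python3 ctl.py 0.065 2 0.6
```

```text
t=10.20 row=234.29 col=312.0 npx=275 beta=-0.014 est b=-0.005 v=0.074 s=1.146 bias=-0.025 phi=0.107 cmd 0.105->0.051 plan q=[ 0.05 -0.05 -0.04 -0.04] pred b=[0.015 0.039 0.051 0.057 0.061] vmax=0.08 F=[-0.4 -0.   2.1]
ROWS [{"offset": [0, -0.35, -0.03], "roll": 0}, {"offset": [0, -0.34, -0.02], "roll": 0}]
```

Call:
step_arm([
  {"offset":[0,-0.35,-0.03],"roll":0},
  {"offset":[0,-0.34,-0.02],"roll":0},
])

```text
t: 10.45
tool_pos: [0.5028, -0.0247, 0.2356]
orientation: [0.451, -3.109, -0.001]
force: [-0.1, 1.2, 1.7]
opening: 0.0195
```

```bash
python3 ctl.py 0.065 2 0.6
```

```text
t=10.50 row=233.51 col=312.1 npx=276 beta=0.012 est b=0.017 v=0.077 s=1.131 bias=-0.026 phi=0.050 cmd 0.051->-0.021 plan q=[-0.02 -0.04 -0.03 -0.03] pred b=[0.033 0.048 0.056 0.06  0.062] vmax=0.08 F=[-0.1  1.2  1.7]
ROWS [{"offset": [0, -0.47, -0.02], "roll": 0}, {"offset": [0, -0.46, 0.01], "roll": 0}]
```

Call:
step_arm([
  {"offset":[0,-0.47,-0.02],"roll":0},
  {"offset":[0,-0.46,0.01],"roll":0},
])

```text
t: 10.75
tool_pos: [0.5054, -0.0339, 0.2356]
orientation: [0.451, -3.109, -0.0]
force: [-0.1, 1.1, 1.7]
opening: 0.0194
```

```bash
python3 ctl.py 0.065 2 0.6
```

```text
t=10.80 row=233.15 col=312.1 npx=272 beta=0.024 est b=0.030 v=0.042 s=1.122 bias=-0.026 phi=-0.024 cmd -0.021->0.001 plan q=[ 0.   -0.03 -0.03 -0.03] pred b=[0.04  0.052 0.058 0.061 0.063] vmax=0.04 F=[-0.1  1.1  1.7]
ROWS [{"offset": [0, 0.14, -0.0], "roll": 0}, {"offset": [0, 0.15, -0.0], "roll": 0}]
```

Call:
step_arm([
  {"offset":[0,0.14,0.0],"roll":0},
  {"offset":[0,0.15,0.0],"roll":0},
])

```text
t: 11.05
tool_pos: [0.5045, -0.0311, 0.2356]
orientation: [0.451, -3.109, 0.001]
force: [1.2, -1.6, 0.7]
opening: 0.0196
```

```bash
python3 top.py; python3 ctl.py 0.065 3 0.6
```

```text
top ptr [(array([262.2, 155.5]), 0.82)]
-0.1 [267.6 151.5]
-0.05 [264.9 152.2]
0 [262.1 152.9]
0.05 [259.4 153.6]
0.1 [256.7 154.4]
t=11.20 row=232.58 col=312.2 npx=272 beta=0.042 est b=0.045 v=0.043 s=1.113 bias=-0.025 phi=0.004 cmd 0.001->-0.059 plan q=[-0.06 -0.03 -0.04 -0.03] pred b=[0.057 0.06  0.062 0.064 0.064] vmax=0.04 F=[-0.2 -1.   0.1]
ROWS [{"offset": [0, -0.26, 0.0], "roll": 0}, {"offset": [0, -0.26, 0.01], "roll": 0}, {"offset": [0, -0.26, 0.01], "roll": 0}]
```

View pics/f.png

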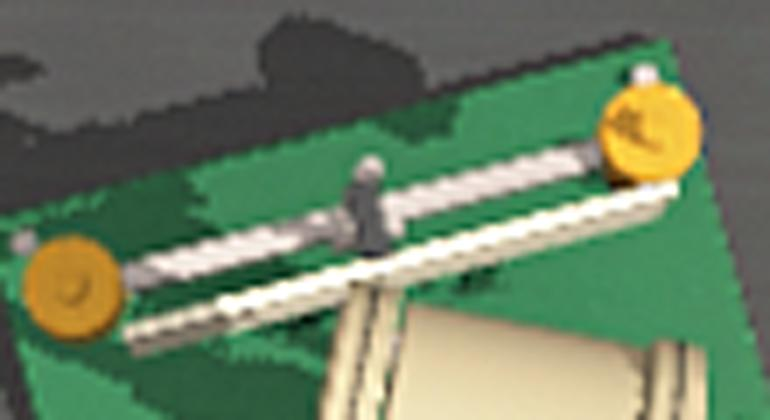

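The pointer tip (371,163) is now almost in line with the clamp (366,180), about 0.02 rad short, so the 0.065 target is right. Holding there.

Call:
step_arm([
  {"offset":[0,-0.26,0.0],"roll":0},
  {"offset":[0,-0.26,0.01],"roll":0},
  {"offset":[0,-0.26,0.01],"roll":0},
])

```text
t: 11.58
tool_pos: [0.5067, -0.0382, 0.2355]
orientation: [0.451, -3.109, -0.001]
force: [-1.5, 1.1, 2.1]
opening: 0.0198
```

```bash
python3 ctl.py 0.065 3 0.6
```

```text
t=11.62 row=232.31 col=312.2 npx=272 beta=0.051 est b=0.054 v=0.007 s=1.099 bias=-0.023 phi=-0.058 cmd -0.059->-0.009 plan q=[-0.01 -0.04 -0.03 -0.03] pred b=[0.056 0.061 0.063 0.064 0.064] vmax=0.01 F=[-1.5  1.1  2.1]
ROWS [{"offset": [0, 0.22, -0.01], "roll": 0}, {"offset": [0, 0.21, -0.01], "roll": 0}, {"offset": [0, 0.22, -0.0], "roll": 0}]
```

Call:
step_arm([
  {"offset":[0,0.22,-0.01],"roll":0},
  {"offset":[0,0.21,-0.01],"roll":0},
  {"offset":[0,0.22,0.0],"roll":0},
])

```text
t: 12.0
tool_pos: [0.5049, -0.0322, 0.2359]
orientation: [-0.451, 3.109, -0.001]
force: [-0.8, -1.0, 1.2]
opening: 0.0198
```

```bash
python3 ctl.py 0.065 3 0.6
```

```text
t=12.05 row=232.36 col=312.1 npx=272 beta=0.050 est b=0.052 v=0.010 s=1.082 bias=-0.023 phi=-0.004 cmd -0.009->-0.019 plan q=[-0.02 -0.04 -0.03 -0.03] pred b=[0.056 0.061 0.063 0.064 0.064] vmax=0.01 F=[-0.8 -1.   1.2]
ROWS [{"offset": [0, -0.04, 0.0], "roll": 0}, {"offset": [0, -0.04, 0.0], "roll": 0}, {"offset": [0, -0.04, 0.0], "roll": 0}]
```

Call:
step_arm([
  {"offset":[0,-0.04,0.0],"roll":0},
  {"offset":[0,-0.04,0.0],"roll":0},
  {"offset":[0,-0.04,0.0],"roll":0},
])

```text
t: 12.42
tool_pos: [0.5053, -0.0332, 0.2359]
orientation: [-0.451, 3.109, 0.0]
force: [-2.3, -1.0, 3.0]
opening: 0.0195
```

```bash
python3 ctl.py 0.065 3 0.6
```

```text
t=12.47 row=232.21 col=312.2 npx=273 beta=0.054 est b=0.056 v=0.014 s=1.069 bias=-0.020 phi=-0.015 cmd -0.019->-0.036 plan q=[-0.04 -0.04 -0.04 -0.04] pred b=[0.06  0.062 0.064 0.064 0.065] vmax=0.01 F=[-2.3 -1.   3. ]
ROWS [{"offset": [0, -0.07, 0.0], "roll": 0}, {"offset": [0, -0.08, 0.0], "roll": 0}, {"offset": [0, -0.07, 0.01], "roll": 0}]
```

Call:
step_arm([
  {"offset":[0,-0.07,0.0],"roll":0},
  {"offset":[0,-0.08,0.0],"roll":0},
  {"offset":[0,-0.07,0.01],"roll":0},
])

```text
t: 12.85
tool_pos: [0.5059, -0.0352, 0.2358]
orientation: [-0.451, 3.109, 0.0]
force: [-2.3, 0.2, 4.1]
opening: 0.0196
```

```bash
python3 ctl.py 0.065 3 0.6
```

```text
t=12.90 row=232.24 col=312.1 npx=273 beta=0.053 est b=0.055 v=0.000 s=1.052 bias=-0.020 phi=-0.032 cmd -0.036->-0.007 plan q=[-0.01 -0.04 -0.03 -0.03] pred b=[0.057 0.061 0.063 0.064 0.064] vmax=0.01 F=[-2.3  0.2  4.1]
ROWS [{"offset": [0, 0.13, -0.0], "roll": 0}, {"offset": [0, 0.12, -0.01], "roll": 0}, {"offset": [0, 0.13, 0.0], "roll": 0}]
```

Call:
step_arm([
  {"offset":[0,0.13,0.0],"roll":0},
  {"offset":[0,0.12,-0.01],"roll":0},
  {"offset":[0,0.13,0.0],"roll":0},
])

```text
t: 13.28
tool_pos: [0.5049, -0.0318, 0.2358]
orientation: [-0.451, 3.109, -0.001]
force: [-1.8, -2.6, 3.6]
opening: 0.0194
```

```bash
sed -i 's/(q\[2\]-1)\/.15/(q[2]-1.12)\/.03/' ctl.py; python3 ctl.py 0.065 4 0.6
```

```text
t=13.32 row=232.19 col=312.1 npx=275 beta=0.055 est b=0.057 v=0.018 s=1.099 bias=-0.020 phi=-0.002 cmd -0.007->-0.059 plan q=[-0.06 -0.03 -0.04 -0.04] pred b=[0.064 0.064 0.064 0.065 0.065] vmax=0.02 F=[-1.8 -2.6  3.6]
ROWS [{"offset": [0, -0.17, 0.0], "roll": 0}, {"offset": [0, -0.17, 0.01], "roll": 0}, {"offset": [0, -0.17, 0.0], "roll": 0}, {"offset": [0, -0.16, 0.01], "roll": 0}]
```

Call:
step_arm([
  {"offset":[0,-0.17,0.0],"roll":0},
  {"offset":[0,-0.17,0.01],"roll":0},
  {"offset":[0,-0.17,0.0],"roll":0},
  {"offset":[0,-0.16,0.01],"roll":0},
])

```text
t: 13.82
tool_pos: [0.5068, -0.038, 0.2353]
orientation: [0.451, -3.109, -0.001]
force: [-0.9, 0.9, 2.5]
opening: 0.0194
```

```bash
python3 ctl.py 0.065 4 0.6
```

```text
t=13.88 row=232.16 col=312.2 npx=274 beta=0.056 est b=0.058 v=-0.007 s=1.112 bias=-0.020 phi=-0.055 cmd -0.059->-0.001 plan q=[-0.   -0.05 -0.04 -0.04] pred b=[0.057 0.062 0.063 0.064 0.064] vmax=0.02 F=[-0.9  0.9  2.5]
ROWS [{"offset": [0, 0.19, -0.01], "roll": 0}, {"offset": [0, 0.18, -0.01], "roll": 0}, {"offset": [0, 0.19, -0.0], "roll": 0}, {"offset": [0, 0.19, -0.0], "roll": 0}]
```

Call:
step_arm([
  {"offset":[0,0.19,-0.01],"roll":0},
  {"offset":[0,0.18,-0.01],"roll":0},
  {"offset":[0,0.19,0.0],"roll":0},
  {"offset":[0,0.19,0.0],"roll":0},
])

```text
t: 14.38
tool_pos: [0.5046, -0.0309, 0.2358]
orientation: [-0.451, 3.109, -0.001]
force: [1.2, -1.6, 1.6]
opening: 0.0195
```

```bash
python3 ctl.py 0.065 4 0.6
```

```text
t=14.43 row=232.42 col=312.1 npx=275 beta=0.048 est b=0.050 v=0.009 s=1.115 bias=-0.019 phi=0.005 cmd -0.001->-0.031 plan q=[-0.03 -0.05 -0.04 -0.04] pred b=[0.057 0.061 0.063 0.064 0.064] vmax=0.02 F=[ 1.2 -1.6  1.6]
ROWS [{"offset": [0, -0.1, 0.0], "roll": 0}, {"offset": [0, -0.1, 0.0], "roll": 0}, {"offset": [0, -0.09, 0.0], "roll": 0}, {"offset": [0, -0.1, 0.01], "roll": 0}]
```

Call:
step_arm([
  {"offset":[0,-0.1,0.0],"roll":0},
  {"offset":[0,-0.1,0.0],"roll":0},
  {"offset":[0,-0.09,0.0],"roll":0},
  {"offset":[0,-0.1,0.01],"roll":0},
])

```text
t: 14.92
tool_pos: [0.5057, -0.0345, 0.2357]
orientation: [-0.451, 3.109, 0.001]
force: [-0.5, 1.2, 2.2]
opening: 0.0196
```

```bash
python3 top.py; python3 ctl.py 0.065 4 0.6
```

```text
top ptr [(array([262. , 151.7]), 0.8)]
-0.1 [267.6 151.5]
-0.05 [264.9 152.2]
0 [262.1 152.9]
0.05 [259.4 153.6]
0.1 [256.7 154.4]
t=15.07 row=232.40 col=312.2 npx=273 beta=0.048 est b=0.050 v=0.004 s=1.115 bias=-0.020 phi=-0.026 cmd -0.031->-0.009 plan q=[-0.01 -0.05 -0.04 -0.04] pred b=[0.055 0.06  0.062 0.064 0.064] vmax=0.02 F=[-1.3  0.6  1.9]
ROWS [{"offset": [0, 0.07, -0.0], "roll": 0}, {"offset": [0, 0.07, -0.0], "roll": 0}, {"offset": [0, 0.07, -0.0], "roll": 0}, {"offset": [0, 0.08, -0.01], "roll": 0}]
```

View pics/f.png

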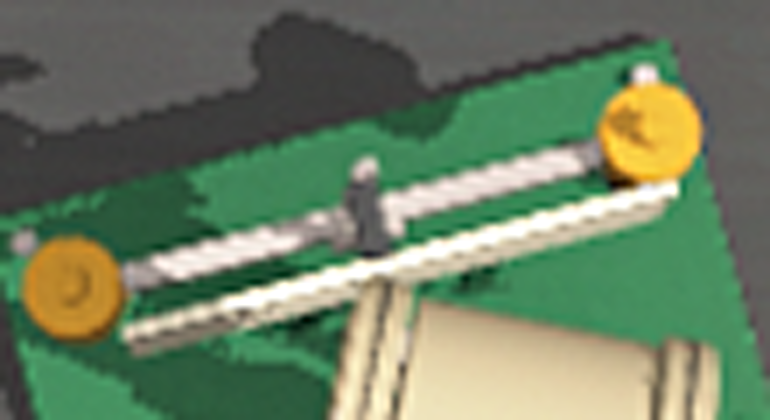

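The pointer tip (367,163) now lies on the clamp line. Hold on a bit longer for margin.

Call:
step_arm([
  {"offset":[0,0.07,0.0],"roll":0},
  {"offset":[0,0.07,0.0],"roll":0},
  {"offset":[0,0.07,0.0],"roll":0},
  {"offset":[0,0.08,-0.01],"roll":0},
])

```text
t: 15.58
tool_pos: [0.505, -0.032, 0.2357]
orientation: [-0.451, 3.109, -0.001]
force: [0.7, -0.6, 1.8]
opening: 0.0196
```

```bash
python3 ctl.py 0.065 4 0.6
```

```text
t=15.62 row=232.53 col=312.2 npx=272 beta=0.044 est b=0.046 v=0.010 s=1.117 bias=-0.019 phi=-0.005 cmd -0.009->-0.017 plan q=[-0.02 -0.05 -0.04 -0.04] pred b=[0.054 0.06  0.062 0.063 0.064] vmax=0.02 F=[ 0.7 -0.6  1.8]
ROWS [{"offset": [0, -0.03, 0.0], "roll": 0}, {"offset": [0, -0.02, 0.0], "roll": 0}, {"offset": [0, -0.03, 0.0], "roll": 0}, {"offset": [0, -0.03, 0.0], "roll": 0}]
```

Call:
step_arm([
  {"offset":[0,-0.03,0.0],"roll":0},
  {"offset":[0,-0.02,0.0],"roll":0},
  {"offset":[0,-0.03,0.0],"roll":0},
  {"offset":[0,-0.03,0.0],"roll":0},
])

```text
t: 16.12
tool_pos: [0.5052, -0.0329, 0.2358]
orientation: [-0.451, 3.109, 0.0]
force: [-0.0, 0.1, 2.5]
opening: 0.0197
```

```bash
python3 ctl.py 0.065 4 0.6
```

```text
t=16.18 row=232.72 col=312.2 npx=271 beta=0.038 est b=0.041 v=0.004 s=1.117 bias=-0.020 phi=-0.012 cmd -0.017->0.011 plan q=[ 0.01 -0.05 -0.04 -0.04] pred b=[0.048 0.058 0.061 0.063 0.064] vmax=0.03 F=[-0.   0.1  2.5]
ROWS [{"offset": [0, 0.09, -0.0], "roll": 0}, {"offset": [0, 0.09, -0.0], "roll": 0}, {"offset": [0, 0.09, -0.0], "roll": 0}, {"offset": [0, 0.09, -0.0], "roll": 0}]
```

Call:
step_arm([
  {"offset":[0,0.09,0.0],"roll":0},
  {"offset":[0,0.09,0.0],"roll":0},
  {"offset":[0,0.09,0.0],"roll":0},
  {"offset":[0,0.09,0.0],"roll":0},
])

```text
t: 16.68
tool_pos: [0.5041, -0.0294, 0.2356]
orientation: [0.451, -3.109, 0.0]
force: [0.6, -1.5, 1.3]
opening: 0.0196
```

```bash
python3 ctl.py 0.065 4 0.6
```

```text
t=16.73 row=232.97 col=312.2 npx=272 beta=0.030 est b=0.034 v=0.012 s=1.117 bias=-0.020 phi=0.017 cmd 0.011->0.007 plan q=[ 0.01 -0.06 -0.04 -0.04] pred b=[0.045 0.056 0.06  0.062 0.064] vmax=0.03 F=[ 0.6 -1.5  1.3]
ROWS [{"offset": [0, -0.01, -0.0], "roll": 0}, {"offset": [0, -0.02, -0.0], "roll": 0}, {"offset": [0, -0.01, -0.0], "roll": 0}, {"offset": [0, -0.01, -0.0], "roll": 0}]
```

About 6 s at the index so far (t 10.5 to 16.7, worst case about 0.05 rad off). Now lay it down slowly.

```bash
python3 - <<'E'
import json
D=json.load(open("log.json"));D["cmd"]=.011;json.dump(D,open("log.json","w"))
E
python3 ctl.py 0.42 2 1.5
```

```text
t=16.77 row=232.97 col=312.2 npx=272 beta=0.030 est b=0.032 v=0.011 s=1.117 bias=-0.021 phi=0.016 cmd 0.011->0.371 plan q=[ 0.39 -0.17 -0.14 -0.2 ] pred b=[0.06  0.145 0.199 0.243 0.275] vmax=0.25 F=[ 1.6 -1.6  0.4]
ROWS [{"offset": [0, 2.32, 0.24], "roll": 0}, {"offset": [0, 2.25, 0.64], "roll": 0}]
```

Call:
step_arm([
  {"offset":[0,2.32,0.24],"roll":0},
  {"offset":[0,2.25,0.64],"roll":0},
])

```text
t: 17.02
tool_pos: [0.4912, 0.0147, 0.2271]
orientation: [-0.45, 3.109, -0.0]
force: [2.0, -1.0, -0.3]
opening: 0.0196
```

```bash
python3 ctl.py 0.42 2 1.5
```

```text
t=17.07 row=232.34 col=312.2 npx=271 beta=0.050 est b=0.066 v=0.254 s=1.117 bias=-0.023 phi=0.400 cmd 0.371->0.011 plan q=[-0.12 -0.16 -0.21 -0.24] pred b=[0.125 0.186 0.234 0.271 0.298] vmax=0.26 F=[ 2.  -1.  -0.3]
ROWS [{"offset": [0, -2.25, -0.65], "roll": 0}, {"offset": [0, -2.32, -0.23], "roll": 0}]
```

Call:
step_arm([
  {"offset":[0,-2.25,-0.65],"roll":0},
  {"offset":[0,-2.32,-0.23],"roll":0},
])

```text
t: 17.32
tool_pos: [0.5041, -0.029, 0.2361]
orientation: [0.454, -3.108, -0.002]
force: [0.9, 1.5, 1.8]
opening: 0.0197
```

```bash
python3 ctl.py 0.42 2 1.5
```

```text
t=17.38 row=229.97 col=312.2 npx=274 beta=0.122 est b=0.137 v=0.234 s=1.120 bias=-0.023 phi=-0.002 cmd 0.011->-0.203 plan q=[-0.2  -0.16 -0.2  -0.22] pred b=[0.186 0.234 0.273 0.302 0.323] vmax=0.23 F=[0.9 1.5 1.8]
ROWS [{"offset": [0, -1.39, 0.06], "roll": 0}, {"offset": [0, -1.37, 0.21], "roll": 0}]
```

Call:
step_arm([
  {"offset":[0,-1.39,0.06],"roll":0},
  {"offset":[0,-1.37,0.21],"roll":0},
])

```text
t: 17.62
tool_pos: [0.512, -0.0561, 0.2327]
orientation: [0.452, -3.108, -0.001]
force: [-0.4, 1.4, 0.4]
opening: 0.0199
```

```bash
python3 ctl.py 0.42 2 1.5
```

```text
t=17.68 row=227.85 col=312.3 npx=273 beta=0.182 est b=0.191 v=0.141 s=1.121 bias=-0.025 phi=-0.212 cmd -0.203->-0.150 plan q=[-0.15 -0.2  -0.22 -0.24] pred b=[0.224 0.266 0.297 0.322 0.34 ] vmax=0.14 F=[-0.4  1.4  0.4]
ROWS [{"offset": [0, 0.34, -0.07], "roll": 0}, {"offset": [0, 0.34, -0.05], "roll": 0}]
```

Call:
step_arm([
  {"offset":[0,0.34,-0.07],"roll":0},
  {"offset":[0,0.34,-0.05],"roll":0},
])

```text
t: 17.92
tool_pos: [0.5099, -0.0492, 0.2342]
orientation: [0.451, -3.109, 0.001]
force: [-0.4, -1.6, 1.0]
opening: 0.0197
```

```bash
python3 ctl.py 0.46 2 1.5
```

```text
t=17.98 row=226.41 col=312.1 npx=278 beta=0.221 est b=0.229 v=0.135 s=1.120 bias=-0.024 phi=-0.140 cmd -0.150->-0.220 plan q=[-0.22 -0.23 -0.24 -0.25] pred b=[0.259 0.293 0.322 0.35  0.381] vmax=0.13 F=[-0.4 -1.6  1. ]
ROWS [{"offset": [0, -0.45, 0.08], "roll": 0}, {"offset": [0, -0.45, 0.09], "roll": 0}]
```

Call:
step_arm([
  {"offset":[0,-0.45,0.08],"roll":0},
  {"offset":[0,-0.45,0.09],"roll":0},
])

```text
t: 18.23
tool_pos: [0.5125, -0.0577, 0.2323]
orientation: [0.452, -3.108, -0.001]
force: [-1.6, 1.1, 1.0]
opening: 0.0197
```

```bash
python3 ctl.py 0.46 3 1.5
```

```text
t=18.27 row=224.78 col=311.8 npx=279 beta=0.263 est b=0.267 v=0.105 s=1.122 bias=-0.022 phi=-0.218 cmd -0.220->-0.205 plan q=[-0.2  -0.27 -0.28 -0.3 ] pred b=[0.305 0.339 0.364 0.383 0.397] vmax=0.10 F=[-1.6  1.1  1. ]
ROWS [{"offset": [0, 0.07, -0.01], "roll": 0}, {"offset": [0, 0.06, -0.02], "roll": 0}, {"offset": [0, 0.07, -0.01], "roll": 0}]
```

Call:
step_arm([
  {"offset":[0,0.07,-0.01],"roll":0},
  {"offset":[0,0.06,-0.02],"roll":0},
  {"offset":[0,0.07,-0.01],"roll":0},
])

```text
t: 18.65
tool_pos: [0.512, -0.0561, 0.2327]
orientation: [0.451, -3.109, 0.0]
force: [-0.8, -0.8, -2.6]
opening: 0.0193
```

```bash
python3 ctl.py 0.5 3 1.5
```

```text
t=18.70 row=222.97 col=311.7 npx=274 beta=0.309 est b=0.314 v=0.115 s=1.122 bias=-0.018 phi=-0.199 cmd -0.205->-0.302 plan q=[-0.3  -0.28 -0.27 -0.28] pred b=[0.351 0.38  0.412 0.42  0.42 ] vmax=0.11 F=[-0.8 -0.8 -2.6]
ROWS [{"offset": [0, -0.41, 0.09], "roll": 0}, {"offset": [0, -0.41, 0.11], "roll": 0}, {"offset": [0, -0.41, 0.12], "roll": 0}]
```

Call:
step_arm([
  {"offset":[0,-0.41,0.09],"roll":0},
  {"offset":[0,-0.41,0.11],"roll":0},
  {"offset":[0,-0.41,0.12],"roll":0},
])

```text
t: 19.08
tool_pos: [0.5157, -0.0682, 0.2298]
orientation: [-0.451, 3.109, 0.0]
force: [-0.8, 1.4, 1.4]
opening: 0.0197
```

```bash
python3 ctl.py 0.5 3 1.5 -0.25
```

```text
t=19.12 row=221.04 col=311.6 npx=277 beta=0.356 est b=0.359 v=0.081 s=1.122 bias=-0.014 phi=-0.304 cmd -0.302->-0.250 plan q=[-0.25 -0.32 -0.34 -0.33] pred b=[0.391 0.42  0.417 0.412 0.405] vmax=0.10 F=[-0.8  1.4  1.4]
ROWS [{"offset": [0, 0.22, -0.07], "roll": 0}, {"offset": [0, 0.22, -0.06], "roll": 0}, {"offset": [0, 0.21, -0.06], "roll": 0}]
```

Call:
step_arm([
  {"offset":[0,0.22,-0.07],"roll":0},
  {"offset":[0,0.22,-0.06],"roll":0},
  {"offset":[0,0.21,-0.06],"roll":0},
])

```text
t: 19.5
tool_pos: [0.5138, -0.0618, 0.2319]
orientation: [-0.451, 3.109, -0.001]
force: [-0.9, -0.8, 2.2]
opening: 0.0195
```

```bash
python3 ctl.py 0.5 3 1.5 -0.22
```

```text
t=19.55 row=219.55 col=311.4 npx=280 beta=0.391 est b=0.397 v=0.107 s=1.118 bias=-0.012 phi=-0.244 cmd -0.250->-0.220 plan q=[-0.22 -0.31 -0.33 -0.32] pred b=[0.42 0.42 0.42 0.42 0.42] vmax=0.13 F=[-0.9 -0.8  2.2]
ROWS [{"offset": [0, 0.13, -0.03], "roll": 0}, {"offset": [0, 0.12, -0.03], "roll": 0}, {"offset": [0, 0.13, -0.03], "roll": 0}]
```

Call:
step_arm([
  {"offset":[0,0.13,-0.03],"roll":0},
  {"offset":[0,0.12,-0.03],"roll":0},
  {"offset":[0,0.13,-0.03],"roll":0},
])

```text
t: 19.92
tool_pos: [0.5127, -0.058, 0.2326]
orientation: [-0.451, 3.109, -0.0]
force: [0.2, -1.2, 1.8]
opening: 0.0197
```

```bash
python3 ctl.py 0.5 4 1.5 -0.1
```

```text
t=19.98 row=216.84 col=311.0 npx=280 beta=0.453 est b=0.420 v=0.000 s=1.116 bias=-0.010 phi=-0.214 cmd -0.220->-0.100 plan q=[-0.1  -0.22 -0.22 -0.22] pred b=[0.42 0.42 0.42 0.42 0.42] vmax=0.00 F=[ 0.2 -1.2  1.8]
ROWS [{"offset": [0, 0.38, -0.08], "roll": 0}, {"offset": [0, 0.39, -0.07], "roll": 0}, {"offset": [0, 0.38, -0.05], "roll": 0}, {"offset": [0, 0.39, -0.05], "roll": 0}]
```

Call:
step_arm([
  {"offset":[0,0.38,-0.08],"roll":0},
  {"offset":[0,0.39,-0.07],"roll":0},
  {"offset":[0,0.38,-0.05],"roll":0},
  {"offset":[0,0.39,-0.05],"roll":0},
])

```text
t: 20.48
tool_pos: [0.5083, -0.0429, 0.2351]
orientation: [-0.451, 3.109, 0.0]
force: [1.6, -0.6, 0.7]
opening: 0.0193
```

```bash
python3 ctl.py 0.5 6 1.5 0.42
```

```text
t=20.52 row=216.37 col=310.9 npx=276 beta=0.464 est b=0.420 v=0.000 s=1.118 bias=-0.008 phi=-0.090 cmd -0.100->0.420 plan q=[ 0.42 -0.1  -0.1  -0.1 ] pred b=[0.42 0.42 0.42 0.42 0.42] vmax=0.00 F=[ 1.6 -0.6  0.7]
ROWS [{"offset": [0, 1.12, -0.06], "roll": 0}, {"offset": [0, 1.13, 0.03], "roll": 0}, {"offset": [0, 1.12, 0.13], "roll": 0}, {"offset": [0, 1.1, 0.23], "roll": 0}, {"offset": [0, 1.08, 0.32], "roll": 0}, {"offset": [0, 1.05, 0.41], "roll": 0}]
```

Call:
step_arm([
  {"offset":[0,1.12,-0.06],"roll":0},
  {"offset":[0,1.13,0.03],"roll":0},
  {"offset":[0,1.12,0.13],"roll":0},
  {"offset":[0,1.1,0.23],"roll":0},
  {"offset":[0,1.08,0.32],"roll":0},
  {"offset":[0,1.05,0.41],"roll":0},
  {"offset":[0,0,0],"roll":0},
])

```text
t: 21.4
tool_pos: [0.4891, 0.0211, 0.2241]
orientation: [0.453, -3.108, -0.001]
force: [0.1, 0.4, 1.7]
opening: 0.0194
```

Call:
step_arm([
  {"offset":[0,0,0],"roll":0},
  {"offset":[0,0,0],"roll":0},
  {"offset":[0,0,0],"roll":0},
  {"offset":[0,0,0],"roll":0},
  {"offset":[0,0,0],"roll":0},
  {"offset":[0,0,0],"roll":0},
], fingers=5.0)

```text
t: 22.15
tool_pos: [0.4895, 0.02, 0.2244]
orientation: [0.451, -3.109, 0.0]
force: [0.0, 0.0, -0.3]
opening: 0.0501
```

```bash
python3 ctl.py 0.5 2 1.5 0.42|head -1; python3 - <<'E'
from h import *
s=robot.read_state();print(s["opening"],s["force"],delta(tip(.13,.42,-.152)))
E
```

```text
0.050174087264632045 [-0.49619132  1.02797849 -0.21090299] (array([ 0.31, -0.06,  0.45]), 'roll', np.float64(-0.006))Traceback (most recent call last):
  File "ctl.py", line 36, in <module>
    f=least_squares(res,[max(M[0,1],-.4199),v00,D["s"],D["bias"]],diff_step=1e-3,bounds=([-.43,-1,.78,-.06],[.43,1,1.28,.06]))
    return func(*args, **kwargs)
    raise ValueError("Initial guess is outside of provided bounds")
ValueError: Initial guess is outside of provided bounds
```

Released, with the handle centred between the fingers. Retreat straight up, then look.

Call:
step_arm([
  {"offset":[0,0,-2.5],"roll":0},
  {"offset":[0,0,-5],"roll":0},
  {"offset":[0,0,-5],"roll":0},
  {"offset":[0,0,-5],"roll":0},
  {"offset":[2,0,-3],"roll":0},
  {"offset":[0,0,0],"roll":0},
  {"offset":[0,0,0],"roll":0},
  {"offset":[0,0,0],"roll":0},
])

```text
t: 23.2
tool_pos: [0.4702, 0.0144, 0.4274]
orientation: [0.451, -3.106, -0.001]
force: [0.6, 0.7, 0.2]
opening: 0.05
```

```bash
python3 - <<'E'
from h import *
s=robot.read_state();print(s["t"],s["tool_pos"],s["force"],s["opening"])
def row(p):
    h=cv2.cvtColor(p["pixels"],cv2.COLOR_RGB2HSV).astype(int)
    m=(h[...,0]>12)&(h[...,0]<28)&(h[...,1]>150)&(h[...,2]>90);return np.nonzero(m[198:264,298:330])[0].mean()+198
A=[cams.read_camera("side") for _ in range(4)];print([round(row(a),2) for a in A])
p=cams.read_camera("wrist");q=cams.read_camera("top")
print("grip",[(np.round(r["xy"],1),r["score"]) for r in cams.pinpoint(p,"lever_grip")[:1]],proj(p,tip(.13,.42,-.152)))
cv2.imwrite("pics/g.png",np.hstack([cv2.resize(A[-1]["pixels"][130:280,190:340],(400,400)),cv2.resize(q["pixels"][110:230,200:320],(400,400))])[...,::-1])
E
```

```text
23.2 [0.47015277 0.01444904 0.42738952] [0.58171368 0.69655877 0.20482566] 0.049958008617923814
[np.float64(216.37), np.float64(216.37), np.float64(216.33), np.float64(216.33)]
grip [(array([250.7, 187. ]), 0.69)] [np.float64(253.1947922895388), np.float64(185.74142097793117)]
```

View pics/g.png

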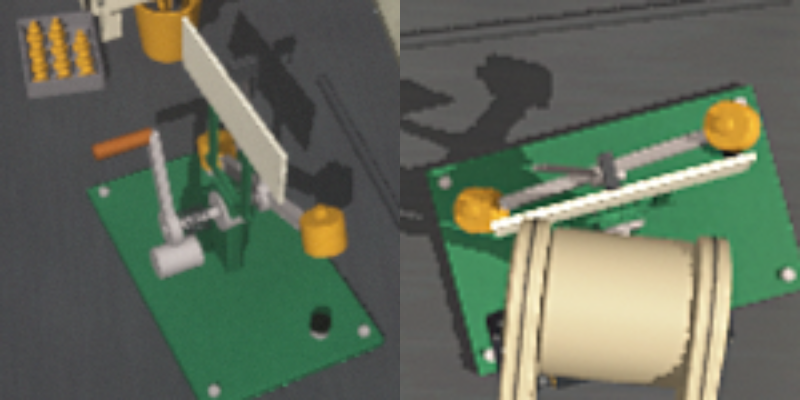

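The side view shows the right weight high at (323,232 in the crop), off its rest, and the lever free. The top view shows the pointer leaning to +y and the index clamp where it was. All still, so I hand in.

```bash
python3 -c "
from plant import robot
print(robot.close_job())"
```

```text
the job is handed in; nothing more can be done
None
```

The proof test is done and the job is handed in; no verdict was reported. I gripped the lever handle, lifted the beam off the −y rest, held the pointer at the index, laid the beam on the +y rest, then let go and backed the arm off.

- **Hold:** the pointer was at the index from about t = 10 s to 17 s, within about 0.06 rad against the 0.11 allowed. Two top-camera pictures during the hold (t ≈ 11 and 15 s) showed the pointer tip in line with the clamp.
- **Speed:** the estimated beam speed peaked at about 0.4 rad/s during the lift and about 0.1 rad/s at landing, against the 0.9 limit.
- **Last checks:** the weight did not move over four successive pictures (216.3–216.4 px). The handle was within 3 px of where it should be with the lever relaxed. The index clamp looked unmoved, and the gripper was open, about 20 cm above the handle, with no contact force.
- **Disagreements:**
  - The side-camera beam angle read 0.02–0.04 rad too high, giving 0.464 on the rest instead of 0.42. I corrected the hold target for this using the top view.
  - The index angle came out between 0.03 and 0.055 rad depending on the view.
  - One measuring script stopped with a fitting error after the landing. It affected nothing, and I repeated the measurement.

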